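Stroke the terminal tabs home

TASK

Run your fingertips lightly along the row of raised orange tabs on the terminal blocks, in one sweep from the end with the green end clamp to the end with the grey one, so that the tabs are pushed down home one after another. Stay down on the row until the last tab is home, then come clear; pick nothing up and leave the other things on the plate and bench where they are.

Things in the scene. Friction and masses are not known exactly. Their poses are not given: they have to be found in the camera images.
- plate: steel mounting plate, 280 (x) x 320 (y) x 3 mm, fixed to the bench. Origin: centre of its underside, on the bench; z up. A row of seven white terminal blocks runs along its y axis at x = 0: 44 mm wide (x), 154 mm long, flat tops 55 mm above the origin. Grey ducts, 41 mm high, run parallel at x = -116 and +116 mm. Tabs are at y = +66, +44, +22, 0, -22, -44, -66 mm. Blocks and tabs bear at most 40 N
- row_mid (a point): block top (55 mm up) under the middle tab. Tabs: orange, 22 mm across the row, 20 mm along it, 2 mm gaps; a flat crown 4 mm long, flanks falling 36 degrees both ways along the row, so a fingertip sliding along rides onto them and pushes them down. About 1.5 N friction each, no spring: they stay. Crown over block top: 12 mm fully up, 6.5 mm fully down; under about 8.8 mm is home
- row_left (a point): point on the block's top face (55 mm up) under the tab at plate y = +66 mm, the plate's +y end of the row. Until the last tab is home, the fingertips stay within about 20 mm above the tabs and 30 mm of the row's centre line
- row_right (a point): point on the block's top face (55 mm up) under the tab at plate y = -66 mm, the other end of the row
- start_clamp: green end clamp fixed on the rail beside one end of the row, 30 mm beyond the last tab's centre, at either end from run to run: the stroke starts at this end. 40 (across the row) x 26 x 34 mm, its top 44.5 mm above the bench, well below the tabs. Origin: centre of its underside, 10.5 mm above the bench
- far_clamp: the same in grey, at the other end, where the stroke finishes
- tab0 (a joint): how far tab 0 (plate y = +66 mm) is pushed down: 0 fully up, 0.0055 m fully down at its stop; home is more than 0.0032 m; starts between 0 and 0.001 m
- tab1 (a joint): how far tab 1 (plate y = +44 mm) is pushed down: 0 fully up, 0.0055 m fully down at its stop; home is more than 0.0032 m; starts between 0 and 0.001 m
- tab2 (a joint): how far tab 2 (plate y = +22 mm) is pushed down: 0 fully up, 0.0055 m fully down at its stop; home is more than 0.0032 m; starts between 0 and 0.001 m
- tab3 (a joint): how far tab 3 (plate y = +0 mm) is pushed down: 0 fully up, 0.0055 m fully down at its stop; home is more than 0.0032 m; starts between 0 and 0.001 m
- tab4 (a joint): how far tab 4 (plate y = -22 mm) is pushed down: 0 fully up, 0.0055 m fully down at its stop; home is more than 0.0032 m; starts between 0 and 0.001 m
- tab5 (a joint): how far tab 5 (plate y = -44 mm) is pushed down: 0 fully up, 0.0055 m fully down at its stop; home is more than 0.0032 m; starts between 0 and 0.001 m
- tab6 (a joint): how far tab 6 (plate y = -66 mm) is pushed down: 0 fully up, 0.0055 m fully down at its stop; home is more than 0.0032 m; starts between 0 and 0.001 m
- screwdriver: loose screwdriver, 160 mm, lying on the plate on the robot's side of the row, about parallel to it, at most 35 mm high; origin on it, leave it alone
- contactor: loose black and grey contactor, 36 x 45 x 54 mm, standing on the plate beyond the row; origin on it, leave it alone
- spare_block: loose spare blue terminal block, 40 x 22 x 36 mm, standing on the plate beyond the row; origin on it, leave it alone
- tape_roll: white roll of tape, 80 mm across, 20 mm high, loose on the bench at the right; origin on it, leave it alone
- spool: small black wire spool with blue winding, 90 mm across, 54 mm high, loose on the bench at the left; origin on it, leave it alone

How it is judged:
By the outcome, as a careful person would: the job done as asked, in the order asked, and still so for the second after the job is handed in, with the robot touching nothing.
It also fails if it takes over 45 s, if anything falls off the work surface, if the arm or the gripper's body presses on something with over 40 N, if the wrist force passes 120 N, or if a joint passes its speed limit or range.

ROBOT

A 7-joint arm with a two-finger parallel gripper is mounted at the origin on the work surface. World frame = base frame: x ahead of the robot, y to its left, z up, the work surface at z = 0. Lengths are in m, angles in rad, forces in N, time in s.
With the tool pointing down it reaches from about 0.425 to 0.925 m from the base axis. Payload 6.8 kg.
Tool frame: the origin (TCP) lies between the finger pads; the fingertips stand 14 mm ahead of it and the grasp point (between the pads) lies 5 mm behind it; z points along the fingers, y is the line along which they close (so a half turn about z gives the same grasp; the last joint's range is limited). The gripper opens to 85 mm and grips with 20 to 120 N. Pads are 22 mm wide; open, the fingers measure 114 mm over their backs; the gripper's body (76 mm by 85 mm) begins 54 mm behind the grasp point. The pads swing forward as they close: fully open they stand 13 mm farther back than shut.
Start: joints at [1.011, 0.477, 0.022, 1.555, -0.011, 1.109, -0.083], TCP at [0.295, -0.607, 0.245] pointing down, gripper open.
Joint ranges: [-2.96, 2.96], [-0.34, 2.1], [-1.41, 1.46], [0.24, 2.44], [-1.37, 4.51], [0.17, 1.92], [-2.96, 2.96]. Speed limits (rad/s): [2.39, 2.39, 3.14, 3.14, 3.14, 3.14, 3.14].

INTERFACE

Orientations are given as a rotation vector (axis times angle).
In Python, from bench import r, eyes, ticket gives the robot as it stands. The module is installed in compiled form; this text tells all that it offers.
- The arm moves only by the tool arm_command, never from a script. Its argument "plan" is text: rows parted by semicolons, each of 4 numbers parted by spaces: the shift along the tool's x, y, z in m, then the turn about the tool's z in degrees. In form: tx ty tz yaw; .... A call has 1 to 20 rows; each row shifts and turns the commanded pose from where the row before left it, along the tool's axes as they then stand; what a row does not reach is not made up. A row lasts 1/8 s, in which the tool goes at most 62.5 mm and 10.7 degrees, less where a joint would pass 70% of its speed; a pose out of reach is approached as far as the arm can. A call is refused whole if a number of a shift passes 0.0625 or a number of a turn 10.7, either way. A call with a gripper value outside its range is refused whole. "hand" is the closure, from -1 (fully open) to 1 (shut), set as the call begins (left out, the last holds). The fingers move at their own pace and stop on an object; "grip_force" is the grip in N (left out, the last holds). Time passes only in rows, so rows that do not move let the fingers close. It gives the time, the measured TCP pose, the force, the opening and the grip force at its end, in the units of the state.
- r.get_obs(): the state, without advancing time (a new reading comes with each control period).
- eyes.grab_frame(name): name is "side" or "top"; returns (picture, depth): 400x640x3 uint8, red, green, blue; 400x640 float32, m along the optical axis (not along the pixel's ray), 0 where there is no reading.
- eyes.calibration(name): a dict with "fov_y" (degrees; the focal length in pixels is half the picture's height over the tangent of half this angle, whatever the lens; pixels are square), "cx", "cy" (the principal point, pixels), "k1" (the pictures are not rectified: a ray, as slopes to the right and down, at radius r is drawn at 1 + k1 r^2 times it, then the intrinsics apply), "origin" and "attitude" of the camera in the world. Camera axes: x right, y up, looking along -z (the intrinsics and any distortion apply to the point x, -y, -z); pixel columns grow to the right and rows downward; lengths in m; the calibration is good to about 2 mm. A picture is of the moment at which its call begins. calibration takes no time and is no camera call.
- ticket.hand_in(): hands the job in; it is judged then, once.
The state is a dict: "clock": time; "joints": joint angles; "qvel": joint speeds; "tau": joint torques, N m; "tcp_pos": TCP position; "orientation": TCP orientation; "contact_force": force on the tool from outside, world axes, zero at the start; "moment": the same for the moment, N m; "grip_width": finger opening in m; "gripper_force": force on a finger pad.
Only numpy, scipy, OpenCV 4.12 (cv2) and the standard library are available. Lean on these libraries where they do the work, as an engineer would, in place of code of your own. Each camera call takes 0.05 s, during which the arm holds its last target. There are 200 camera calls.

## Working session

There is one attempt and no reset: what is moved stays moved. The work goes in short steps, Python scripts to look and compute and a tool call to move; the robot and the scene stay as the last step left them, time stands still between calls to the robot, and variables do not carry over. Pictures are saved under pics/ and viewed, at most 10 in all, crops included, and the job is handed in when it is done.

Besides the shell and the picture viewer there is one more tool, called after "Call:" by a JSON object that holds its "name" and its "arguments". arm_command: Moves the arm, as the interface text tells. Its arguments: {"type":"object","properties":{"plan":{"type":"string"},"hand":{"type":"number"},"grip_force":{"type":"number"}},"required":["plan"]}

```bash
mkdir -p pics; cat > h.py <<'E'
import numpy as np, cv2
from scipy.spatial.transform import Rotation as R
from bench import r, eyes, ticket
def cloud(n):
    im,d=eyes.grab_frame(n); c=eyes.calibration(n)
    f=200/np.tan(np.radians(c["fov_y"])/2)
    K=np.array([[f,0,c["cx"]],[0,f,c["cy"]],[0,0,1.]])
    v,u=np.mgrid[:400,:640]
    p=cv2.undistortPoints(np.stack([u,v],-1).reshape(-1,1,2).astype(np.float64),K,np.array([c["k1"],0,0,0,0.])).reshape(400,640,2)
    a=np.array(c["attitude"],float)
    M=a if a.shape==(3,3) else (R.from_rotvec(a) if a.size==3 else R.from_quat(a)).as_matrix()
    P=np.stack([p[...,0]*d,-p[...,1]*d,-d],-1)@M.T+np.array(c["origin"])
    P[d==0]=np.nan
    return im,d,P
def save(im,n): cv2.imwrite("pics/"+n,im[...,::-1])
E
python3 - <<'E'
from h import *
for n in("top","side"):
    print(n,eyes.calibration(n)); im,d,P=cloud(n); save(im,n+"1.png")
    h=cv2.cvtColor(im,cv2.COLOR_RGB2HSV)
    for nm,lo,hi in(("orange",(5,150,100),(18,255,255)),("green",(40,80,50),(85,255,255))):
        m=cv2.inRange(h,lo,hi); k,l,s,c=cv2.connectedComponentsWithStats(m)
        for i in range(1,k):
            if s[i,4]>25: print(n,nm,c[i].round(),s[i,4],np.nanmedian(P[l==i],0).round(4),np.nanmax(P[l==i][:,2]).round(4))
print(r.get_obs())
E
```

```text
top {'fov_y': 42.77652936206522, 'cx': 305.04008019100866, 'cy': 197.50675499248365, 'k1': -0.14804768550339317, 'origin': array([ 0.32798461, -0.01173441,  1.47193327]), 'attitude': array([ 0.15832583, -0.1320232 , -1.54216801])}
top orange [339. 201.] 91 [ 0.5839 -0.08    0.0639] 0.0722
top orange [318. 211.] 179 [ 0.5543 -0.0218  0.064 ] 0.0734
top orange [300. 220.] 37 [0.5272 0.0277 0.0646] 0.0723
top green [291. 226.] 114 [0.5107 0.0533 0.0439] 0.0501
side {'fov_y': 53.38356759273391, 'cx': 321.5023496764572, 'cy': 199.66272490271407, 'k1': 0.023164535353827523, 'origin': array([ 0.39643403, -0.6003228 ,  0.87851784]), 'attitude': array([ 0.66978332, -0.09513374, -0.21873021])}
side orange [328. 220.] 437 [ 0.562  -0.0353  0.0638] 0.0701
side green [301. 202.] 114 [0.5076 0.0514 0.0439] 0.0478
{'clock': 0.1, 'joints': array([ 1.01090469,  0.47773873,  0.02233491,  1.55632694, -0.0115103 ,
        1.10930718, -0.08307436]), 'qvel': array([-1.24365678e-03, -7.55883562e-04, -5.68817051e-04, -3.69913241e-03,
       -7.39601964e-05, -4.99527444e-04,  1.74620668e-04]), 'tau': array([ 4.57288435e-03, -5.97757065e+01,  1.61362141e+00, -2.81950897e+01,
        1.28423574e-02,  5.04759126e-03, -3.10243308e-05]), 'tcp_pos': array([ 0.29447008, -0.60682315,  0.24441932]), 'orientation': array([-3.06021734e+00, -7.03371631e-01,  7.44789283e-04]), 'contact_force': array([0.59991191, 0.21126484, 0.50052431]), 'moment': array([0.02223397, 0.02820491, 0.0028789 ]), 'gripper_force': 0.0, 'grip_width': 0.08551648892076845}
```

View pics/top1.png

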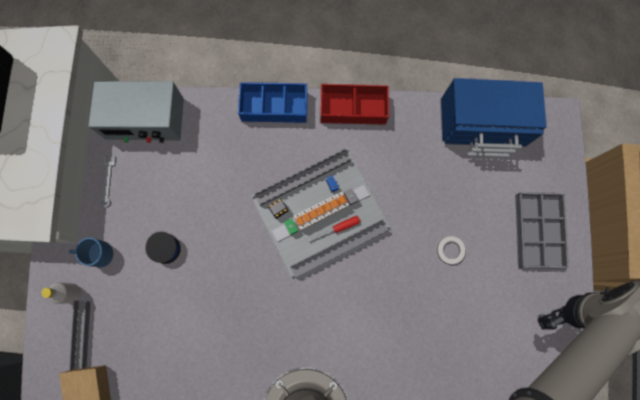

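View pics/side1.png

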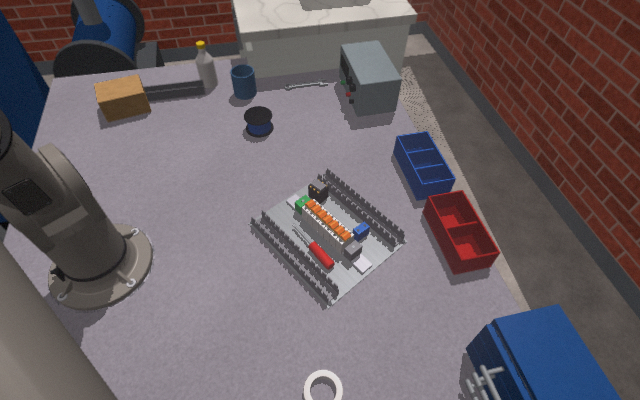

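```bash
cat > m.py <<'E'
from h import *
# row line from orange + white block-top points, both cameras
for n in("top","side"):
    im,d,P=cloud(n); h=cv2.cvtColor(im,cv2.COLOR_RGB2HSV)
    box=(np.abs(P[...,0]-.555)<.15)&(np.abs(P[...,1]+.02)<.15)
    o=(cv2.inRange(h,(3,130,80),(20,255,255))>0)&box&(P[...,2]>.045)
    w=box&(P[...,2]>.049)&(P[...,2]<.075)
    g=(cv2.inRange(h,(40,80,50),(85,255,255))>0)&box
    for nm,m in(("orange",o),("white",w)):
        Q=P[m]; rect=cv2.minAreaRect(Q[:,:2].astype(np.float32)*1000)
        c=Q[:,:2].mean(0); u,s,vt=np.linalg.svd(Q[:,:2]-c); a=vt[0]*np.sign(-vt[0,1])
        t=(Q[:,:2]-c)@a
        print(n,nm,len(Q),"c",c.round(4),"dir",a.round(4),"ext",np.percentile(t,[0,1,99,100]).round(4),"rect",rect,"z",np.percentile(Q[:,2],[5,50,95]).round(4))
    print("green",P[g].mean(0).round(4))
E
python3 m.py
```

```text
top orange 373 c [ 0.5585 -0.0277] dir [ 0.4059 -0.9139] ext [-0.1197 -0.1092  0.0771  0.0789] rect ((551.99755859375, -5.31103515625), (52.5107307434082, 201.79481506347656), 13.71110725402832) z [0.0529 0.0642 0.0699]
top white 1002 c [ 0.5587 -0.0106] dir [ 0.1915 -0.9815] ext [-0.1244 -0.1166  0.0939  0.1253] rect ((557.1106567382812, -11.051162719726562), (91.70604705810547, 249.94564819335938), 10.176295280456543) z [0.0503 0.0578 0.0681]
green [0.5122 0.0534 0.0443]
side orange 468 c [ 0.5612 -0.034 ] dir [ 0.4564 -0.8898] ext [-0.1244 -0.0783  0.071   0.0721] rect ((553.3737182617188, -5.426902770996094), (53.906761169433594, 202.87112426757812), 14.985615730285645) z [0.058  0.0635 0.0677]
side white 1038 c [ 0.5603 -0.0211] dir [ 0.222  -0.9751] ext [-0.1306 -0.1242  0.0844  0.0889] rect ((554.7455444335938, 0.0989837646484375), (85.70011138916016, 221.5967254638672), 9.820542335510254) z [0.0514 0.0575 0.0669]
green [0.5096 0.0517 0.0413]
```

The green clamp is at the left/near end (top px 291,226; side 302,203), and the grey one is at the right/far end (top px 353,198; side 353,247). The contactor and spare block stand beyond the row, with the screwdriver on the near side. The contactor's orange spots skewed the fit, so I'll refit robustly.

```bash
cat > m.py <<'E'
from h import *
C=[];
for n in("top","side"):
    im,d,P=cloud(n); h=cv2.cvtColor(im,cv2.COLOR_RGB2HSV)
    o=cv2.inRange(h,(3,130,80),(20,255,255))>0
    c=np.array([.559,-.030]); a=np.array([.44,-.898])
    for _ in range(8):
        D=P[...,:2]-c; t=D@a; s=D@np.array([-a[1],a[0]])
        m=o&(np.abs(t)<.081)&(np.abs(s)<.016)&(P[...,2]>.05)
        Q=P[m]; f=cv2.fitLine(Q[:,:2].astype(np.float32),cv2.DIST_HUBER,0,1e-4,1e-4).ravel()
        a=f[:2]*-np.sign(f[1]); tt=(Q[:,:2]-f[2:])@a; c=f[2:]+a*(np.percentile(tt,1)+np.percentile(tt,99))/2
    print(n,len(Q),"c",c.round(4),"yaw",np.degrees(np.arctan2(a[0],-a[1])).round(2),"len",np.ptp(np.percentile(tt,[1,99])).round(4),
     "w",np.percentile(s[m],[1,99]).round(4),"z",np.percentile(Q[:,2],[5,50,95]).round(4))
    # block edges: white tops across the row
    D=P[...,:2]-c; t=D@a; s=D@np.array([-a[1],a[0]])
    w=(np.abs(t)<.07)&(np.abs(s)<.03)&(np.abs(P[...,2]-.056)<.006)&~o
    print(" white s",np.percentile(s[w],[2,50,98]).round(4),"z",np.median(P[w][:,2]).round(4))
    e=(np.abs(s)<.015)&(np.abs(P[...,2]-.0445)<.006)&(np.abs(t)>.085)&(np.abs(t)<.112)
    for sg in(-1,1):
        k=e&(t*sg>0); print(" clamp",sg,k.sum(),np.median(t[k]).round(4),np.median(P[k],0).round(4),im[k].mean(0).round())
R0=R.from_rotvec(r.get_obs()["orientation"]).as_matrix(); print(R0.round(3))
E
python3 m.py
```

```text
top 357 c [ 0.5587 -0.0312] yaw 28.09 len 0.1479 w [-0.0099  0.0101] z [0.0564 0.0643 0.0702]
 white s [-0.0216 -0.0104  0.022 ] z 0.0554
 clamp -1 87 -0.0985 [0.5129 0.0555 0.0448] [ 79. 147.  98.]
 clamp 1 77 0.0956 [ 0.6031 -0.115   0.0443] [124. 123. 126.]
side 467 c [ 0.5596 -0.0322] yaw 28.47 len 0.1487 w [-0.0101  0.0117] z [0.0575 0.0638 0.0677]
 white s [-0.0207 -0.0123  0.0235] z 0.0548
 clamp -1 77 -0.0979 [0.5121 0.0537 0.0442] [ 86. 157. 102.]
 clamp 1 103 0.0975 [ 0.6064 -0.1183  0.0445] [142. 137. 143.]
[[ 0.9    0.437 -0.   ]
 [ 0.437 -0.9    0.001]
 [-0.    -0.001 -1.   ]]
```

Call:
{"name": "arm_command", "arguments": {"plan": "0.0243 -0.0251 0 0;0.0243 -0.0251 0 0;0.0243 -0.0251 0 0;0.0243 -0.0251 0 0;0.0243 -0.0251 0 0;0.0243 -0.0251 0 0;0.0243 -0.0251 0 0;0.0243 -0.0251 0 0;0.0243 -0.0251 0 0;0.0243 -0.0251 0 0;0.0243 -0.0251 0 0;0.0243 -0.0251 0 0;0.0243 -0.0251 0 0;0.0243 -0.0251 0 0;0.0243 -0.0251 0 0;0.0243 -0.0251 0 0;0.0243 -0.0251 0 0;0.0243 -0.0251 0 0;0.0243 -0.0251 0 0;0.0235 -0.0251 0 -2.4", "hand": 1, "grip_force": 40}}

```text
clock: 2.8
tcp_pos: [0.5124, 0.0572, 0.2454]
orientation: [3.046, 0.769, 0.001]
contact_force: [0.5, -0.8, -0.8]
grip_width: -0.0001
gripper_force: 0.0
```

Call:
{"name": "arm_command", "arguments": {"plan": "0 0 0.035 0;0 0 0.035 0;0 0 0.035 0;0 0 0.03 0;0 0 0 0;0 0 0 0"}}

```text
clock: 3.55
tcp_pos: [0.5128, 0.0564, 0.1113]
orientation: [3.046, 0.768, 0.002]
contact_force: [0.3, -0.1, -0.3]
grip_width: -0.0
gripper_force: 0.0
```

```bash
python3 - <<'E'
from h import *
o=r.get_obs(); p=o["tcp_pos"]; print(p,o["contact_force"])
c=np.array([.559,-.0317]); a=np.array([np.sin(np.radians(28.3)),-np.cos(np.radians(28.3))])
print("t,s of tcp",(p[:2]-c)@a,(p[:2]-c)@np.array([-a[1],a[0]]))
im,d,P=cloud("side")
D=P[...,:2]-p[:2]; m=(np.hypot(D[...,0],D[...,1])<.02)&(P[...,2]>.07)&(P[...,2]<.2)
print("tip z",np.percentile(P[m][:,2],[0,2,5,50]).round(4),m.sum())
save(cv2.resize(im[130:290,230:430],None,fx=4,fy=4,interpolation=cv2.INTER_CUBIC)[:600],"side2.png")
E
```

```text
[0.51279193 0.05637789 0.11132927] [ 0.30773835 -0.08873813 -0.32230805]
t,s of tcp -0.09945729293263983 0.0010715278103609754
tip z [0.0982 0.1026 0.1062 0.1459] 203
```

View pics/side2.png

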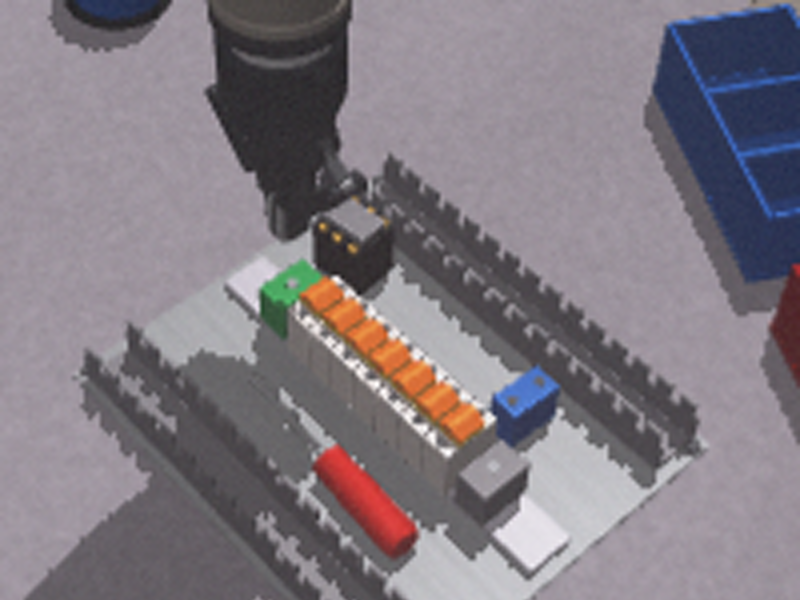

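The fingertips are above the green clamp (px ~290,235 against 290,280), in line with the row. The measured tip height agrees with the 14 mm figure, so I'm lowering to about 7.5 mm over the block top.

Call:
{"name": "arm_command", "arguments": {"plan": "-0.001 0 0.015 0;0 0 0.012 0;0 0 0.007 0;0 0 0 0;0 0 0 0;0 0 0 0"}}

```text
clock: 4.35
tcp_pos: [0.5115, 0.0558, 0.0766]
orientation: [3.046, 0.768, 0.001]
contact_force: [0.5, -0.6, 0.0]
grip_width: -0.0
gripper_force: 0.0
```

Call:
{"name": "arm_command", "arguments": {"plan": "0 0.004 0 0;0 0.004 0 0;0 0.004 0 0;0 0.004 0 0;0 0.004 0 0;0 0.004 0 0;0 0.004 0 0;0 0 0 0"}}

```text
clock: 5.35
tcp_pos: [0.525, 0.0298, 0.0763]
orientation: [3.046, 0.765, 0.001]
contact_force: [-0.1, -0.3, -0.3]
grip_width: 0.0002
gripper_force: 0.1
```

```bash
python3 - <<'E'
from h import *
o=r.get_obs(); p=o["tcp_pos"]; print(p,o["contact_force"])
c=np.array([.559,-.0317]); a=np.array([np.sin(np.radians(28.3)),-np.cos(np.radians(28.3))])
print("t,s of tcp",(p[:2]-c)@a,(p[:2]-c)@np.array([-a[1],a[0]]))
E
```

```text
[0.52497126 0.02982195 0.07633455] [-0.14215622 -0.32275246 -0.29545804]
t,s of tcp -0.07030130225780916 -0.0007947017244238422
```

Call:
{"name": "arm_command", "arguments": {"plan": "0 0 0.0005 0;0 0 0 0;0 0 0 0"}}

```text
clock: 5.72
tcp_pos: [0.5246, 0.031, 0.0759]
orientation: [3.046, 0.768, 0.0]
contact_force: [-0.7, -0.4, 2.0]
grip_width: 0.0002
gripper_force: 0.6
```

Call:
{"name": "arm_command", "arguments": {"plan": "0 0 0.0005 0;0 0 0 0;0 0 0 0"}}

```text
clock: 6.1
tcp_pos: [0.5246, 0.031, 0.0756]
orientation: [3.046, 0.768, 0.0]
contact_force: [-0.1, -2.3, 5.4]
grip_width: 0.0001
gripper_force: 2.7
```

The stop is felt at tip z ≈ 61.6 mm, so the height is right. I'm easing up 0.5 mm and carrying on.

Call:
{"name": "arm_command", "arguments": {"plan": "0 0.002 -0.0005 0;0 0.004 0 0;0 0.004 0 0;0 0.004 0 0;0 0.004 0 0;0 0.004 0 0;0 0.004 0 0;0 0.004 0 0;0 0.004 0 0;0 0.004 0 0;0 0.004 0 0;0 0.004 0 0;0 0.004 0 0;0 0.004 0 0;0 0.004 0 0;0 0 0 0"}}

```text
clock: 8.1
tcp_pos: [0.5518, -0.0196, 0.0757]
orientation: [-3.046, -0.768, 0.0]
contact_force: [-1.1, 2.4, 1.4]
grip_width: -0.0
gripper_force: 1.2
```

```bash
cat > t.py <<'E'
from h import *
import sys
o=r.get_obs(); p=o["tcp_pos"]; print(p,o["contact_force"])
c=np.array([.559,-.0317]); a=np.array([np.sin(np.radians(28.3)),-np.cos(np.radians(28.3))])
print("t,s of tcp",(p[:2]-c)@a,(p[:2]-c)@np.array([-a[1],a[0]]))
for n in("side","top"):
    Ps=[];
    for _ in range(4): im,d,P=cloud(n); Ps.append(P)
    P=np.nanmean(Ps,0); h=cv2.cvtColor(im,cv2.COLOR_RGB2HSV)
    O=cv2.inRange(h,(3,130,80),(20,255,255))>0
    D=P[...,:2]-c; t=D@a; s=D@np.array([-a[1],a[0]])
    print(n,[(int(m.sum()),np.percentile(P[m][:,2],75).round(4)) if m.sum()>3 else None for m in (O&(np.abs(t-k*.022)<.006)&(np.abs(s)<.013) for k in range(-3,4))])
    if n=="side": save(cv2.resize(im[160:280,250:410],None,fx=5,fy=5,interpolation=cv2.INTER_CUBIC),sys.argv[1])
E
python3 t.py side3.png
```

```text
[ 0.551793   -0.0196455   0.07574722] [-1.12047522  2.38167489  1.41686652]
t,s of tcp -0.014030463714406107 -0.0006307049194315588
side [(35, np.float64(0.0609)), (25, np.float64(0.0612)), None, (37, np.float64(0.0641)), (43, np.float64(0.066)), (41, np.float64(0.066)), (45, np.float64(0.0663))]
top [(13, np.float64(0.0616)), None, None, None, None, None, None]
```

View pics/side3.png

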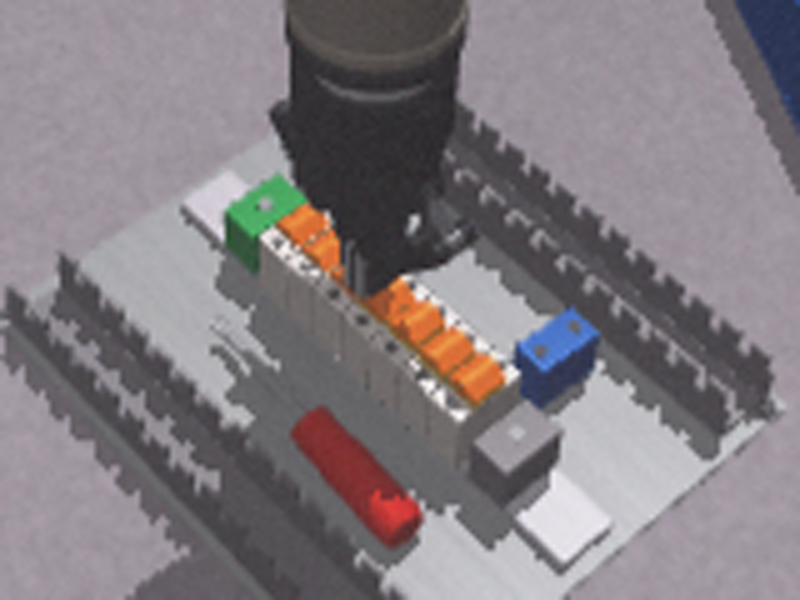

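The two tabs behind the fingers (px ~300,215 and 325,245) are about 5 mm lower than those ahead. The screwdriver and the blue block haven't been disturbed. Continuing the stroke.

Call:
{"name": "arm_command", "arguments": {"plan": "0 0.0045 -0.0002 0;0 0.0045 0 0;0 0.0045 0 0;0 0.0045 0 0;0 0.0045 0 0;0 0.0045 0 0;0 0.0045 0 0;0 0.0045 0 0;0 0.0045 0 0;0 0.0045 0 0;0 0.0045 0 0;0 0.0045 0 0;0 0.0045 0 0;0 0.0045 0 0;0 0.0045 0 0;0 0.0045 0 0;0 0.0045 0 0;0 0.0045 0 0;0 0.0045 0 0;0 0.0045 0 0"}}

```text
clock: 11.0
tcp_pos: [0.5948, -0.0998, 0.076]
orientation: [3.046, 0.767, 0.0]
contact_force: [0.7, 0.1, 0.7]
grip_width: -0.0002
gripper_force: 0.0
```

Call:
{"name": "arm_command", "arguments": {"plan": "0 0.004 0 0;0 0.004 0 0;0 0.004 0 0;0 0.004 0 0;0 0 0 0;0 0 0 0"}}

```text
clock: 11.75
tcp_pos: [0.6021, -0.1132, 0.076]
orientation: [-3.046, -0.768, 0.0]
contact_force: [-0.1, 0.3, 1.0]
grip_width: -0.0
gripper_force: 0.0
```

```bash
python3 t.py side4.png
```

```text
[ 0.60210463 -0.11321541  0.07596522] [-0.08520599  0.34538175  1.01198248]
t,s of tcp 0.09220787479691309 -0.0006928442545589622
side [(31, np.float64(0.0614)), (36, np.float64(0.0615)), (35, np.float64(0.0615)), (38, np.float64(0.0617)), (36, np.float64(0.0616)), (40, np.float64(0.0613)), (31, np.float64(0.0619))]
top [(29, np.float64(0.061)), (29, np.float64(0.0624)), (27, np.float64(0.0626)), (28, np.float64(0.0619)), (27, np.float64(0.0627)), (17, np.float64(0.0615)), (4, np.float64(0.0606))]
```

All seven tabs measure about 61.5 mm, which is home. Coming clear.

Call:
{"name": "arm_command", "arguments": {"plan": "0 0 -0.01 0;0 0 -0.02 0;0 0 -0.03 0;0 0 -0.04 0;0 0 -0.04 0;0 0 -0.02 0;0 0 0 0;0 0 0 0;0 0 0 0"}}

```text
clock: 13.28
tcp_pos: [0.6014, -0.1134, 0.2348]
orientation: [-3.046, -0.767, 0.003]
contact_force: [0.0, 0.0, 0.4]
grip_width: -0.0004
gripper_force: 0.0
```

```bash
python3 t.py side5.png
```

```text
[ 0.60143065 -0.1133802   0.23484306] [0.00422433 0.03536775 0.43577896]
t,s of tcp 0.09203344225531722 -0.0013643920228827572
side [(32, np.float64(0.0611)), (36, np.float64(0.0616)), (35, np.float64(0.0613)), (37, np.float64(0.0617)), (38, np.float64(0.0614)), (40, np.float64(0.0618)), (40, np.float64(0.0615))]
top [(30, np.float64(0.0615)), (28, np.float64(0.0618)), (27, np.float64(0.0623)), (29, np.float64(0.0619)), (28, np.float64(0.0611)), (28, np.float64(0.0622)), (28, np.float64(0.062))]
```

View pics/side5.png

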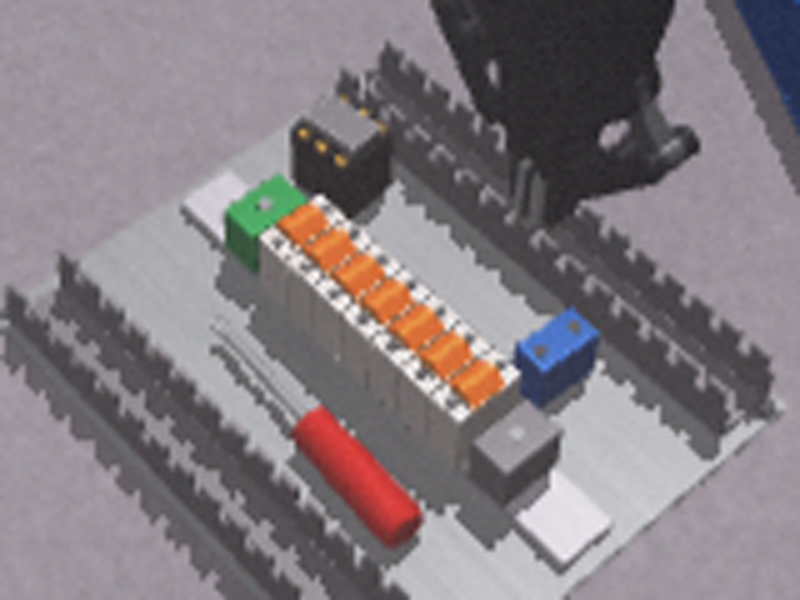

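All seven tabs (px 300,220 to 480,385) are uniformly down. The contactor, blue block and screwdriver are where they were, and the gripper is clear.

```bash
python3 -c "
from bench import ticket
print(ticket.hand_in())"
```

```text
the job is handed in; nothing more can be done
None
```

All seven tabs were pushed home in one sweep from the green clamp to the grey one; the arm came clear with the contactor, spare block and screwdriver unmoved, and the job is handed in, with no verdict returned.

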